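Bed a turned hub in a three-point locating nest

TASK

Take the flanged aluminium hub off the bench and lay it flat in the open mouth of the locating nest, then nudge it in past the spring plunger until its rim rests against the end stop's screw, the side pin and the plunger all together. Bed it with a firm steady push that puts about 15 N on the end stop, never loading stop or side pin beyond 20 N, then let go and leave it seated. Leave the other things on the bench where they are.

Things in the scene. Friction and masses are not known exactly. Their poses are not given: they have to be found in the camera images.
- hub: Turned bare aluminium hub, about 0.4 kg, lying on its flange: round flange 80 mm in diameter, 20 mm thick, with a round boss 32 mm in diameter and 26 mm tall on its centre (46 mm high in all; its bore and bolt holes are only drawn). Origin at the centre of the underside, z up. Grasp it by the boss; a push low on the flange's rim does not tip it.
- nest: Locating nest, fixed on the bench: dark steel plate 14 mm thick, from -120 to +95 mm along its x and -69 to +61 mm along its y. Origin on the bench under the middle of the seat; x is the way the hub is pushed in, z up; the -x end is the open mouth. Seated, the hub's centre lies between -7 and +7 mm along x (as the end stop is set) and within 3 mm of y = 0. The hub slides on the plate with friction about 0.6.
- mouth (a point): Point on the plate's upper face (14 mm above the bench) in the mouth, -50 mm in x and +3 mm in y from the nest's origin: a hub set down with its centre here touches neither pin, stop nor plunger.
- end_stop: Adjustable end stop on the far end of the plate: grey block 18 x 34 x 22 mm tall; origin at the centre of its foot on the plate, at x +77, y +12 mm of the nest, axes as the nest. A locked polished set screw 12 mm thick with a round tip points from it to -x, 11 mm above the plate. Its tip stands 23 to 37 mm out of the block's face as somebody left it: not reported, to be felt (or seen).
- side_pin: Fixed polished steel locating pin (friction about 0.15), 12 mm in diameter, 20 mm tall above the plate; origin at the centre of its foot, at x -12, y -44 mm of the nest. On its way in the hub rubs round this pin: its centre passes at y +2 mm and ends near y 0. A pusher that rubs on the rim can hold the hub off the pin: lean a little to -y at the end.
- plunger_nose (a point): Centre of the plunger's round polished steel nose, 12 mm in diameter, 10 mm above the plate; at x -11, y +40 mm of the nest when fully out. It moves outward along the ray at 105 degrees from the nest's +x (towards +y).
- plunger_block (a point): Centre of the top of the grey block that guides the plunger (26 x 34 mm, top 22 mm above the plate), at x -20, y +75 mm of the nest, on a lug of the plate.
- plunger (a joint): Plunger travel (m): 0 out, 0.011 fully back, 0.001 to 0.008 with the hub seated. Its spring gives about 4 N at 0 and 8 N at 0.011. The hub meets it when its centre is at about x -37 mm; the widest part passes at -11 mm. Pushing it past takes about 8 to 14 N. The spring does not seat the hub: it must be pushed on to the stop. At the end the stop feels the push give or take 4 N (friction takes some, the spring adds some).
- flap_disc: Worn dark-red flap disc with steel centre, 78 mm in diameter, 13 mm thick; origin at the centre of its underside. A bystander.
- cold_chisel: Dark steel cold chisel, 141 x 13 x 12 mm; origin at the centre of its underside. A bystander.
- grinding_wheel: Small dark-red grinding wheel, 51 mm in diameter, 11 mm thick; origin at the centre of its underside. A bystander.
- strip_b: Bent steel strip on edge, 53 x 80 x 22 mm; origin at the centre of its underside. A bystander.
- marker_a: Pale marker pen with black cap, 138 mm long, 14 mm thick; origin at the centre of its underside. A bystander.
- soapstone: Slim grey soapstone holder, 14 x 153 x 9 mm; origin at the centre of its underside. A bystander.

How it is judged:
By the outcome, as a careful person would: the job done as asked, in the order asked, and still so for the second after the job is handed in, with the robot touching nothing.
It also fails if it takes over 72 s, if anything falls off the work surface, if the arm or the gripper's body presses on something with over 40 N, if the wrist force passes 120 N, or if a joint passes its speed limit or range.

ROBOT

A 6-joint arm with a two-finger parallel gripper is mounted at the origin on a cart in front of the work surface, level with it; the furniture and walls round the work are solid. World frame = base frame: x ahead of the robot, y to its left, z up, the work surface at z = 0. Lengths are in m, angles in rad, forces in N, time in s.
With the tool pointing down it reaches from about 0.25 to 0.8 m from the base axis. Payload 8.5 kg.
Tool frame: the origin (TCP) lies at the very end of the fingers, on their centre line; the grasp point (between the pads) lies 19 mm behind it (ctrl.grip_point_offset is the distance from the TCP to the grasp point, in m); z points along the fingers, y is the line along which they close (so a half turn about z gives the same grasp; the last joint's range is limited). The gripper opens to 85 mm and grips with 20 to 120 N. Pads are 22 mm wide; open, the fingers measure 114 mm over their backs; the gripper's body (76 mm by 85 mm) begins 54 mm behind the grasp point. The pads swing forward as they close: fully open they stand 13 mm farther back than shut.
Start: joints at [1.306, 0.238, -0.013, 1.319, 0, 1.571], TCP at [0.137, 0.507, 0.231] pointing down, gripper open.
Joint ranges: [-2.66, 2.66], [-1.03, 1.9], [-1.14, 1.46], [-1.82, 2.27], [-1.45, 1.34], [-3.14, 3.14]. Speed limits (rad/s): [2.22, 2.22, 2.79, 3.14, 3.14, 3.14].

INTERFACE

Orientations are given as a 3x3 rotation matrix whose columns are the frame's x, y, z axes.
In Python, from cell import ctrl gives the robot as it stands.
- The arm moves only by the tool carry_out, never from a script. Its argument "series" is a list of rows, each a list of 3 entries, a list of its own where there are three numbers: the shift along the world's x, y, z in cm, then the turn, a rotation vector about the world's x, y, z in rad, then the opening, from -1 (shut) to 1 (fully open). A call has 1 to 12 rows; each row is the pose to reach, as a shift and turn from the pose commanded when the call began; what a row does not reach only later rows make up. A row lasts 1/8 s, in which the tool goes at most 62.5 mm and 10.7 degrees, less where a joint would pass 70% of its speed; a pose out of reach is approached as far as the arm can. A call with a gripper value outside its range is refused whole. The fingers move at their own pace and stop on an object; "squeeze" is the grip in N (left out, the last holds). Time passes only in rows, so rows that repeat a pose let the fingers close. It gives the time, the measured TCP pose, the force, the opening and the grip force at its end, in the units of the state.
- ctrl.observe(): the state, without advancing time (a new reading comes with each control period).
- ctrl.read_camera(name): name is "scene" or "top" or "wrist"; returns a dict with "img" (400x640x3 uint8, blue, green, red), "z_map" (400x640 float32, m along the optical axis (not along the pixel's ray), 0 where there is no reading), "intrinsics" (3x3 intrinsics, pixels), "extrinsics" (4x4, takes a point from world to camera coordinates). Camera axes: x right, y down, z forward; pixel columns grow to the right and rows downward; lengths in m; the calibration is good to about 2 mm. A picture is of the moment at which its call begins.
- ctrl.close_job(): hands the job in; it is judged then, once.
Trained networks look in a picture, given as the dict that the camera call returned (one of the last four; its "shot" number tells which), for a name from the list of things; names that differ only in an ending like _2 or _b are one class to them, and where a whole thing is asked for, a point or a joint stands for the part that bears it (a point fixed in the world has none). Each returns a list of dicts, best first, with "conf" (0 to 1); they miss things now and then, are a little off and sometimes report something else, mostly with a low value. They report only what shows in the picture. A call takes as long as a camera call.
- ctrl.look_for(picture, thing): "rect" ([centre column, centre row, width, height] in pixels, round what is visible of it).
- ctrl.masks_of(picture, thing): "pixels" (400x640 bool, what is visible of it) and "rect" ([centre column, centre row, width, height] in pixels, round what is visible of it).
The state is a dict: "clock": time; "joint_pos": joint angles; "joint_velocities": joint speeds; "joint_torque": joint torques, N m; "tool_pos": TCP position; "orientation": TCP orientation; "ft_force": force on the tool from outside, world axes, zero at the start; "torque": the same for the moment, N m; "width": opening from 0.0 (shut) to 1.0 (fully open); "grasp_force": force on a finger pad.
Only numpy, scipy, OpenCV 4.12 (cv2) and the standard library are available. Lean on these libraries where they do the work, as an engineer would, in place of code of your own. Each camera call takes 0.05 s, during which the arm holds its last target. There are 200 camera calls.

## Working session

There is one attempt and no reset: what is moved stays moved. The work goes in short steps, Python scripts to look and compute and a tool call to move; the robot and the scene stay as the last step left them, time stands still between calls to the robot, and variables do not carry over. Pictures are saved under pics/ and viewed, at most 10 in all, crops included, and the job is handed in when it is done.

Besides the shell and the picture viewer there is one more tool, called as name(argument=value, ...) on one line, values as JSON. carry_out: Moves the arm, as the interface text tells. Its arguments: {"type":"object","properties":{"series":{"type":"array"},"squeeze":{"type":"number"}},"required":["series"]}

```bash
mkdir -p pics; cat > h.py <<'E'
import numpy as np, cv2
from cell import ctrl
def pts(p,m):
    v,u=np.nonzero(m&(p["z_map"]>0)); z=p["z_map"][v,u]; K=p["intrinsics"]
    c=np.stack([(u-K[0,2])/K[0,0]*z,(v-K[1,2])/K[1,1]*z,z,np.ones_like(z)])
    return (np.linalg.inv(p["extrinsics"])@c)[:3].T
def seg(p,n,k=1):
    return [(r["conf"],[round(float(x)) for x in r["rect"]],pts(p,r["pixels"])) for r in ctrl.masks_of(p,n)[:k]]
E
python3 - <<'E'
from h import *
for c in ["top","scene"]:
    p=ctrl.read_camera(c); cv2.imwrite(f"pics/{c}0.png",p["img"])
    for n in ["hub","nest","end_stop","side_pin","plunger_block","flap_disc","cold_chisel","grinding_wheel","strip_b","marker_a","soapstone"]:
        for cf,r,P in seg(p,n):
            if len(P): print(c,n,round(cf,2),r,np.median(P,0).round(3),P.min(0).round(3),P.max(0).round(3))
print(ctrl.observe())
E
```

```text
top hub 0.61 [238, 191, 31, 31] [0.597 0.362 0.02 ] [0.56  0.326 0.001] [0.638 0.408 0.05 ]
top nest 0.6 [340, 169, 74, 65] [0.652 0.076 0.014] [ 0.578 -0.036  0.   ] [0.759 0.181 0.041]
top end_stop 0.73 [368, 169, 21, 12] [ 0.669 -0.011  0.033] [ 0.654 -0.037  0.014] [0.687 0.026 0.04 ]
top plunger_block 0.93 [340, 169, 80, 61] [0.653 0.076 0.014] [ 0.578 -0.041 -0.006] [0.759 0.183 0.041]
top flap_disc 0.78 [262, 143, 25, 24] [0.736 0.296 0.009] [ 0.698  0.257 -0.003] [0.778 0.335 0.017]
top cold_chisel 0.67 [442, 170, 43, 29] [ 0.674 -0.213  0.009] [ 0.628 -0.278 -0.005] [ 0.713 -0.167  0.016]
top grinding_wheel 0.78 [200, 196, 22, 16] [0.583 0.468 0.01 ] [ 0.56   0.443 -0.004] [0.609 0.49  0.016]
top strip_b 0.61 [416, 141, 26, 22] [ 0.763 -0.131  0.014] [ 0.712 -0.175 -0.002] [ 0.785 -0.117  0.025]
top marker_a 0.68 [301, 270, 0, 44] [0.38  0.172 0.011] [ 0.31   0.164 -0.004] [0.439 0.182 0.019]
top soapstone 0.55 [233, 158, 43, 33] [0.7   0.386 0.008] [ 0.648  0.322 -0.003] [0.749 0.438 0.015]
scene hub 0.57 [348, 167, 23, 16] [0.604 0.35  0.02 ] [ 0.564  0.32  -0.001] [0.638 
[... 955 characters left out ...]
22692565e-05,  1.57082212e+00]), 'joint_velocities': array([-0.00023123,  0.00115984, -0.00236359, -0.00087254,  0.00037831,
       -0.00028432]), 'joint_torque': array([ 7.26246180e-04, -5.38589644e+01,  3.46691501e+01,  3.07952170e-03,
        1.12408634e-04,  1.68323936e-05]), 'tool_pos': array([0.13737605, 0.5066843 , 0.2312925 ]), 'orientation': array([[-9.65146071e-01,  2.61711790e-01, -2.15836783e-05],
       [ 2.61711790e-01,  9.65146071e-01, -3.27196034e-05],
       [ 1.22682964e-05, -3.72278997e-05, -9.99999999e-01]]), 'ft_force': array([-0.49684986, -0.70591554,  0.97994736]), 'torque': array([ 0.03285321, -0.02380463,  0.01958497]), 'grasp_force': 0.0, 'width': 1.000408257529802}
```

```bash
python3 - <<'E'
from h import *
i=cv2.imread("pics/top0.png")[110:300,180:480]
cv2.imwrite("pics/top0c.png",cv2.resize(i,None,fx=2.6,fy=2.6,interpolation=cv2.INTER_CUBIC))
E
```

```text
(no output)
```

View pics/top0c.png

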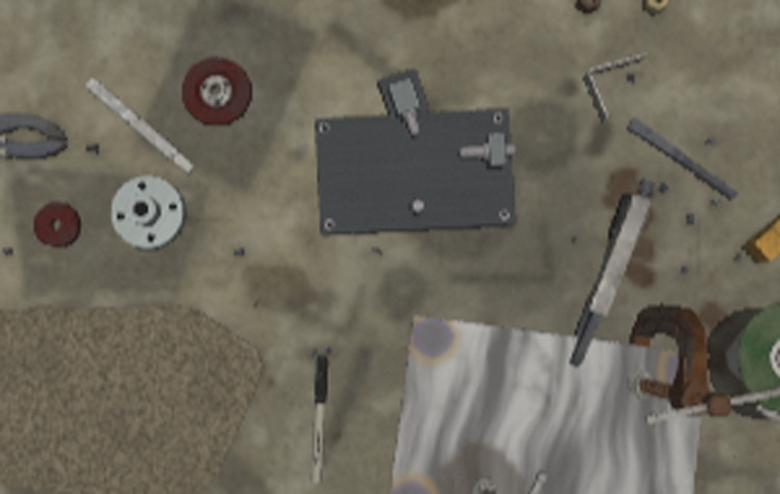

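View pics/scene0.png

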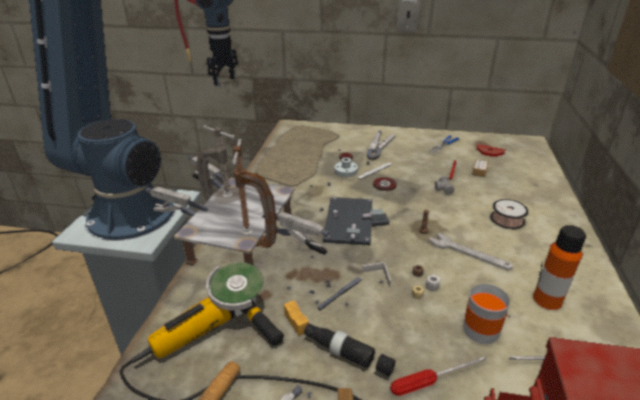

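```bash
python3 - <<'E'
from h import *
p=ctrl.read_camera("wrist"); s=ctrl.observe()
T=np.linalg.inv(p["extrinsics"]); R=s["orientation"]
print(R.T@(T[:3,3]-s["tool_pos"]), R.T@T[:3,:3], p["intrinsics"])
p=ctrl.read_camera("top")
P=pts(p,np.ones((400,640),bool)); P=P[(P[:,0]>.56)&(P[:,0]<.78)&(P[:,1]>-.06)&(P[:,1]<.2)&(abs(P[:,2]-.014)<.004)]
print(len(P),cv2.minAreaRect(P[:,:2].astype(np.float32)))
E
```

```text
[ 0.06989354 -0.00179553 -0.14317206] [[-2.13443298e-04 -9.60804611e-01 -2.77226359e-01]
 [ 9.99999737e-01 -3.97205762e-04  6.06702358e-04]
 [-6.93038331e-04 -2.77226156e-01  9.60804443e-01]] [[284.48837946   0.         319.14626279]
 [  0.         284.48837946 194.10499464]
 [  0.           0.           1.        ]]
3125 ((0.6638197898864746, 0.07396191358566284), (0.19734959304332733, 0.21499645709991455), 4.117043972015381)
```

carry_out(series=[[[5,-3,0],[0,0,0.05],1],[[10,-6,0],[0,0,0.1],1],[[15,-9,0],[0,0,0.14],1],[[20,-12,0],[0,0,0.18],1],[[25,-15,0],[0,0,0.22],1],[[30,-18,0],[0,0,0.26],1],[[35,-21,0],[0,0,0.3],1],[[40,-24,0],[0,0,0.337],1],[[46,-27,0],[0,0,0.337],1],[[46,-27,0],[0,0,0.337],1],[[46,-27,0],[0,0,0.337],1]], squeeze=40)

```text
clock: 2.68
tool_pos: [0.5974, 0.2363, 0.2307]
orientation: [[-0.997, -0.071, -0.001], [-0.071, 0.997, -0.0], [0.001, -0.0, -1.0]]
ft_force: [-0.5, -0.6, 0.2]
width: 1.001
grasp_force: 0.0
```

```bash
cat > nest.py <<'E'
from h import *
p=ctrl.read_camera("wrist"); cv2.imwrite("pics/w1.png",p["img"])
np.savez("w1.npz",**{k:p[k] for k in ["img","z_map","intrinsics","extrinsics"]})
for n in ["hub","nest","end_stop","side_pin","plunger_block","plunger_nose"]:
    for cf,r,P in seg(p,n):
        if len(P): print(n,round(cf,2),r,np.median(P,0).round(4),P.min(0).round(3),P.max(0).round(3))
P=pts(p,np.ones((400,640),bool))
B=P[(abs(P[:,2]-.0455)<.004)&(np.hypot(P[:,0]-.597,P[:,1]-.365)<.06)]
F=P[(abs(P[:,2]-.02)<.004)&(np.hypot(P[:,0]-.597,P[:,1]-.365)<.06)]
for Q in (B,F):
    if len(Q)>5: print("hub",len(Q),cv2.minEnclosingCircle(Q[:,:2].astype(np.float32)),np.median(Q[:,2]))
P=P[(P[:,0]>.56)&(P[:,0]<.78)&(P[:,1]>-.06)&(P[:,1]<.2)]
A=P[(abs(P[:,2]-.014)<.003)]
print(len(A),cv2.minAreaRect(A[:,:2].astype(np.float32)))
for nm,lo,hi in(("blocks",.0345,.0385),):
    H=P[(P[:,2]>lo)&(P[:,2]<hi)]
    for c in ((.67,-.01),(.73,.1)):
        q=H[np.hypot(*(H[:,:2]-c).T)<.04]; 
        if len(q)>5: print(nm,len(q),cv2.minAreaRect(q[:,:2].astype(np.float32)))
H=P[(P[:,2]>.030)&(P[:,2]<.037)&(P[:,0]<.64)]; print("pin",len(H),H[:,:2].mean(0) if len(H) else 0)
E
python3 nest.py
```

```text
hub 0.69 [419, 177, 65, 65] [0.5937 0.3584 0.021 ] [ 0.559  0.325 -0.   ] [0.638 0.404 0.049]
nest 0.74 [191, 204, 175, 108] [0.6439 0.0741 0.0148] [ 0.576 -0.051 -0.001] [0.728 0.185 0.248]
end_stop 0.93 [129, 212, 51, 29] [ 0.6669 -0.0084  0.0323] [ 0.652 -0.054 -0.   ] [0.69  0.025 0.039]
side_pin 0.72 [187, 170, 20, 13] [0.6062 0.072  0.0252] [0.599 0.061 0.013] [0.617 0.078 0.036]
plunger_block 0.92 [192, 205, 174, 111] [0.6442 0.074  0.0148] [ 0.577 -0.06  -0.001] [0.746 0.192 0.26 ]
plunger_nose 0.7 [194, 237, 15, 12] [0.6957 0.0763 0.0282] [0.686 0.06  0.013] [0.713 0.084 0.031]
hub 573 ((0.5984545350074768, 0.36495107412338257), 0.01624511554837227) 0.04684639287525011
hub 2312 ((0.5981684923171997, 0.3653912842273712), 0.04024404287338257) 0.020803695847195436
14276 ((0.6425854563713074, 0.07194985449314117), (0.15801121294498444, 0.21495096385478973), 4.034672737121582)
blocks 370 ((0.6693612337112427, -0.01282819639891386), (0.033483657985925674, 0.023769836872816086), 4.01331090927124)
blocks 145 ((0.7146362662315369, 0.07999520748853683), (0.014278859831392765, 0.029473796486854553), 44.3156852722168)
pin 88 [0.60722277 0.06963056]
```

View pics/w1.png

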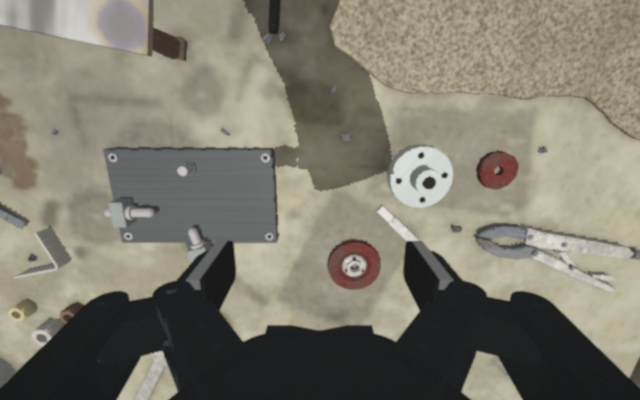

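```bash
python3 - <<'E'
from h import *
p=dict(np.load("w1.npz")); P=pts(p,np.ones((400,640),bool))
a=.0704; ex=np.array([np.sin(a),-np.cos(a)]); ey=np.array([np.cos(a),np.sin(a)])
P=P[(P[:,0]>.56)&(P[:,0]<.78)&(P[:,1]>-.06)&(P[:,1]<.2)&(P[:,2]<.05)]
q=np.c_[P[:,:2]@ex,P[:,:2]@ey,P[:,2]]
A=q[abs(q[:,2]-.0148)<.0025]
print(len(A),"plate x",np.quantile(A[:,0],[.002,.01,.99,.998]),"y",np.quantile(A[:,1],[.002,.01,.05,.9,.95]))
h,e=np.histogram(A[:,1],40); print(h,e.round(3))
o=np.array([.652,.0604])
n=np.c_[(P[:,:2]-o)@ex,(P[:,:2]-o)@ey,P[:,2]]
S=n[(abs(n[:,1]-.012)<.004)&(n[:,2]>.027)&(n[:,0]>.02)]
print("screw x",np.sort(S[:,0])[:8].round(4),"max",S[:,0].max())
N=n[(abs(n[:,0]+.012)<.02)&(n[:,1]>.02)&(n[:,2]>.024)]; print("plunger ymin",N[:,1].min(), np.median(N[N[:,1]<N[:,1].min()+.012],0))
E
```

```text
14257 plate x [-0.13358673 -0.13207315  0.07721983  0.07963198] y [0.58665766 0.5868725  0.59157538 0.70068169 0.70801164]
[487 505 505 378 457 488 386 376 453 379 434 474 347 480 380 438 414 401
 420 338 359 351 338 300 279 320 277 380 322 332 393 315 349 363 307 336
 305  72  12   7] [0.587 0.59  0.593 0.597 0.6   0.604 0.607 0.611 0.614 0.618 0.621 0.625
 0.628 0.632 0.635 0.638 0.642 0.645 0.649 0.652 0.656 0.659 0.663 0.666
 0.67  0.673 0.677 0.68  0.684 0.687 0.69  0.694 0.697 0.701 0.704 0.708
 0.711 0.715 0.718 0.722 0.725]
screw x [0.0363 0.0364 0.0365 0.0368 0.0373 0.0373 0.0376 0.0376] max 0.0971167308097295
plunger ymin 0.034833426400763985 [-0.01224474  0.04040926  0.02907396]
```

carry_out(series=[[[0,6,-5],[0,0,0],1],[[0,11,-10],[0,0,0],1],[[0.1,12.9,-14],[0,0,0],1],[[0.1,12.9,-14],[0,0,0],1],[[0.1,12.9,-14],[0,0,0],1]])

```text
clock: 3.65
tool_pos: [0.5982, 0.3658, 0.0918]
orientation: [[-0.997, -0.073, 0.0], [-0.073, 0.997, -0.0], [-0.0, -0.0, -1.0]]
ft_force: [0.1, -0.8, 1.3]
width: 1.003
grasp_force: 0.0
```

carry_out(series=[[[0,0,-5],[0,0,0],1],[[0,0,-6.7],[0,0,0],1],[[0,0,-6.7],[0,0,0],0.2],[[0,0,-6.7],[0,0,0],-1],[[0,0,-6.7],[0,0,0],-1],[[0,0,-6.7],[0,0,0],-1],[[0,0,-6.7],[0,0,0],-1],[[0,0,-6.7],[0,0,0],-1],[[0,0,-6.7],[0,0,0],-1],[[0,0,-6.7],[0,0,0],-1]], squeeze=50)

```text
clock: 4.9
tool_pos: [0.5994, 0.3663, 0.0263]
orientation: [[-0.997, -0.072, 0.003], [-0.072, 0.997, 0.001], [-0.003, 0.001, -1.0]]
ft_force: [0.0, 0.0, 5.7]
width: 0.353
grasp_force: 49.2
```

carry_out(series=[[[0,0,3],[0,0,0],-1],[[0,0,6],[0,0,0],-1],[[1,-5,6],[0,0,0],-1],[[2,-10,6],[0,0,0],-1],[[3,-15,6],[0,0,0],-1],[[4,-20,6],[0,0,0],-1],[[5,-24,6],[0,0,0],-1],[[5.35,-25.6,6],[0,0,0],-1],[[5.35,-25.6,4],[0,0,0],-1],[[5.35,-25.6,3],[0,0,0],-1],[[5.35,-25.6,3],[0,0,0],-1],[[5.35,-25.6,3],[0,0,0],-1]])

```text
clock: 6.4
tool_pos: [0.6521, 0.1103, 0.0548]
orientation: [[-0.997, -0.073, 0.001], [-0.073, 0.997, -0.0], [-0.001, -0.0, -1.0]]
ft_force: [-0.2, -0.5, -4.3]
width: 0.354
grasp_force: 50.5
```

```bash
python3 - <<'E'
from h import *
p=ctrl.read_camera("wrist"); cv2.imwrite("pics/w2.png",p["img"])
s=ctrl.observe(); print(s["tool_pos"],s["ft_force"],s["grasp_force"],s["width"])
for n in ["hub","side_pin","end_stop"]:
  for cf,r,P in seg(p,n): print(n,cf,r,np.median(P,0))
E
```

```text
[0.6522313  0.11024634 0.05493776] [-0.24875989  0.64890083 -2.75392468] 50.46175181865692 0.3531567445917416
hub 0.94 [318, 229, 140, 134] [0.63769661 0.10779429 0.04943934]
side_pin 0.97 [262, 150, 31, 32] [0.60595823 0.0706362  0.02719746]
end_stop 0.85 [145, 238, 98, 59] [ 0.66562166 -0.00876227  0.03277372]
```

View pics/w2.png

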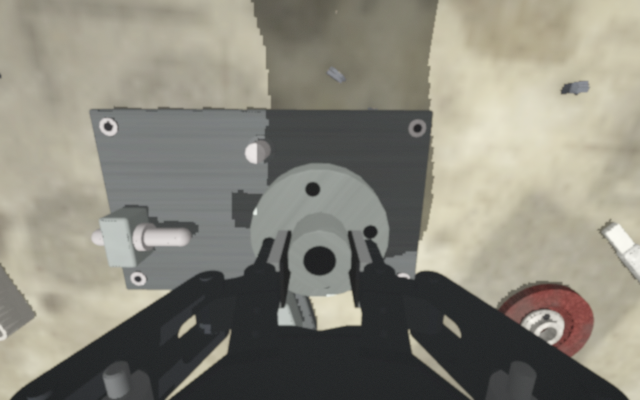

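```bash
cat > hub.py <<'E'
from h import *
import sys
from scipy.optimize import least_squares
def hub(zt,guess,cam="wrist",name="hub",save=None):
    p=ctrl.read_camera(cam)
    if save: cv2.imwrite(save,p["img"])
    m=np.ones((400,640),bool); P=pts(p,m)
    F=P[(abs(P[:,2]-zt-.0008)<.002)&(np.hypot(*(P[:,:2]-guess).T)<.05)][:,:2].astype(np.float32)
    H=cv2.convexHull(F)[:,0]
    f=least_squares(lambda c:np.hypot(*(H-c).T)-.040,guess,loss="soft_l1",f_scale=.001)
    a=.0704; ex=np.array([np.sin(a),-np.cos(a)]); ey=np.array([np.cos(a),np.sin(a)]); d=f.x-[.6523,.0605]
    print("hub",f.x.round(4),"nest mm",(d@ex*1e3).round(1),(d@ey*1e3).round(1),"rms",np.sqrt(np.mean(f.fun**2)).round(4),len(F))
    return p
if __name__=="__main__": hub(float(sys.argv[1]),[float(sys.argv[2]),float(sys.argv[3])],save="pics/last.png")
E
python3 hub.py 0.0487 0.6518 0.1106
```

```text
hub [0.6506 0.1082] nest mm -47.7 1.7 rms 0.0004 7377
```

carry_out(series=[[[0.1,0.2,-0.6],[0,0,0],-1],[[0.1,0.2,-1.2],[0,0,0],-1],[[0.1,0.2,-1.4],[0,0,0],-1],[[0.1,0.2,-1.4],[0,0,0],-1],[[0.1,0.2,-1.45],[0,0,0],-1],[[0.1,0.2,-1.45],[0,0,0],-1]])

```text
clock: 7.4
tool_pos: [0.6525, 0.1116, 0.0403]
orientation: [[-0.997, -0.072, -0.0], [-0.072, 0.997, 0.0], [0.0, 0.0, -1.0]]
ft_force: [-5.4, -0.4, 6.4]
width: 0.354
grasp_force: 51.3
```

carry_out(series=[[[0,0,0],[0,0,0],0],[[0,0,0],[0,0,0],1],[[0,0,0],[0,0,0],1],[[0,0,0],[0,0,0],1],[[0,0,0],[0,0,0],1],[[0,0,3],[0,0,0],1],[[0,0,6],[0,0,0],0],[[-0.2,4,8],[0,0,0],-1],[[-0.5,7.5,8],[0,0,0],-1],[[-0.5,7.5,8],[0,0,0],-1],[[-0.5,7.5,8],[0,0,0],-1],[[-0.5,7.5,8],[0,0,0],-1]])

```text
clock: 8.9
tool_pos: [0.6479, 0.1857, 0.1195]
orientation: [[-0.997, -0.071, -0.0], [-0.071, 0.997, -0.0], [0.0, -0.0, -1.0]]
ft_force: [0.3, -0.7, -0.1]
width: -0.001
grasp_force: 0.0
```

```bash
python3 hub.py 0.034 0.6518 0.1106; python3 -c "
from h import *
s=ctrl.observe(); print(s['tool_pos'],s['ft_force'],s['width'])"
```

```text
hub [0.6513 0.1102] nest mm -49.7 2.5 rms 0.0004 5007
[0.6479072  0.18569266 0.11958477] [ 0.61967376 -0.77503753  0.60708924] -0.000885718320303327
```

View pics/last.png

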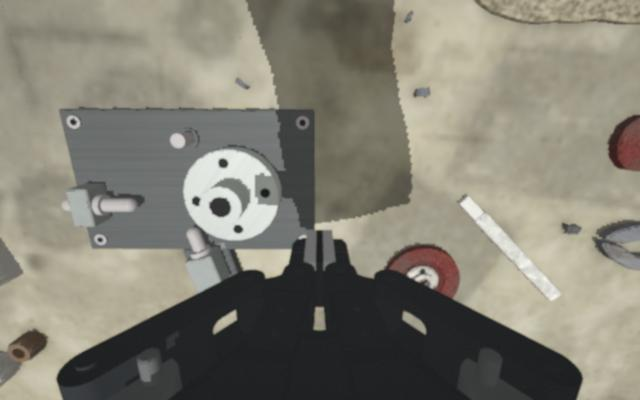

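carry_out(series=[[[-0.25,0,-5],[0,0,0],-1],[[-0.25,0,-8.5],[0,0,0],-1],[[-0.25,0,-9.7],[0,0,0],-1],[[-0.25,0,-9.7],[0,0,0],-1],[[-0.18,-1,-9.7],[0,0,0],-1],[[-0.14,-1.5,-9.7],[0,0,0],-1],[[-0.11,-2,-9.7],[0,0,0],-1],[[-0.07,-2.5,-9.7],[0,0,0],-1],[[-0.07,-2.5,-9.7],[0,0,0],-1]])

```text
clock: 10.07
tool_pos: [0.6474, 0.1614, 0.0231]
orientation: [[-0.997, -0.072, 0.001], [-0.072, 0.997, 0.0], [-0.001, 0.0, -1.0]]
ft_force: [0.3, 0.3, 0.6]
width: 0.004
grasp_force: 0.4
```

carry_out(series=[[[0.01,-0.2,0],[0,0,0],-1],[[0.03,-0.4,0],[0,0,0],-1],[[0.04,-0.6,0],[0,0,0],-1],[[0.06,-0.8,0],[0,0,0],-1],[[0.07,-1.0,0],[0,0,0],-1],[[0.08,-1.2,0],[0,0,0],-1],[[0.1,-1.4,0],[0,0,0],-1],[[0.1,-1.4,0],[0,0,0],-1]])

```text
clock: 11.08
tool_pos: [0.6476, 0.1482, 0.0229]
orientation: [[-0.997, -0.073, -0.001], [-0.073, 0.997, 0.001], [0.001, 0.001, -1.0]]
ft_force: [-2.5, 7.0, 5.6]
width: 0.0
grasp_force: 4.4
```

```bash
python3 hub.py 0.034 0.6518 0.1
```

```text
hub [0.6508 0.0946] nest mm -34.1 0.9 rms 0.0053 9503
```

carry_out(series=[[[0.01,-0.2,0],[0,0,0],-1],[[0.03,-0.4,0],[0,0,0],-1],[[0.04,-0.6,0],[0,0,0],-1],[[0.06,-0.8,0],[0,0,0],-1],[[0.07,-1.0,0],[0,0,0],-1],[[0.08,-1.2,0],[0,0,0],-1],[[0.1,-1.4,0],[0,0,0],-1],[[0.11,-1.6,0],[0,0,0],-1],[[0.11,-1.6,0],[0,0,0],-1]])

```text
clock: 12.25
tool_pos: [0.65, 0.1333, 0.0231]
orientation: [[-0.997, -0.073, 0.001], [-0.073, 0.997, 0.003], [-0.002, 0.003, -1.0]]
ft_force: [2.1, 11.0, 2.3]
width: -0.001
grasp_force: 5.6
```

```bash
sed -i 's/loss="soft_l1",f_scale=.001/loss="cauchy",f_scale=.0005/; s/<.05)\]\[:,:2\]/<.044)][:,:2]/' hub.py; python3 hub.py 0.034 0.6525 0.079
```

```text
hub [0.6517 0.0795] nest mm -19.0 0.7 rms 0.0022 9693
```

View pics/last.png

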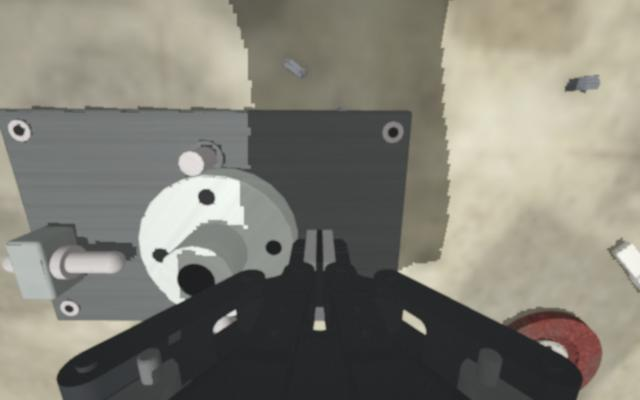

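carry_out(series=[[[0.01,-0.2,0],[0,0,0],-1],[[0.03,-0.4,0],[0,0,0],-1],[[0.04,-0.6,0],[0,0,0],-1],[[0.05,-0.75,0],[0,0,0],-1],[[0.05,-0.9,0],[0,0,0],-1],[[0.05,-1.0,0],[0,0,0],-1],[[0.05,-1.0,0],[0,0,0],-1]])

```text
clock: 13.18
tool_pos: [0.65, 0.1222, 0.023]
orientation: [[-0.997, -0.073, 0.0], [-0.073, 0.997, 0.001], [-0.0, 0.001, -1.0]]
ft_force: [0.3, 6.2, 4.4]
width: 0.005
grasp_force: 3.9
```

carry_out(series=[[[0.0,-0.1,0],[0,0,0],-1],[[0.0,-0.2,0],[0,0,0],-1],[[-0.02,-0.3,0],[0,0,0],-1],[[-0.04,-0.4,0],[0,0,0],-1],[[-0.04,-0.4,0],[0,0,0],-1]])

```text
clock: 13.8
tool_pos: [0.6494, 0.1179, 0.0229]
orientation: [[-0.997, -0.072, 0.0], [-0.072, 0.997, 0.0], [-0.0, 0.0, -1.0]]
ft_force: [-0.3, 5.6, 4.6]
width: -0.0
grasp_force: 3.3
```

carry_out(series=[[[-0.02,-0.07,0],[0,0,0],-1],[[-0.03,-0.14,0],[0,0,0],-1],[[-0.04,-0.2,0],[0,0,0],-1],[[-0.04,-0.2,0],[0,0,0],-1]])

```text
clock: 14.3
tool_pos: [0.649, 0.1161, 0.0229]
orientation: [[-0.997, -0.072, 0.0], [-0.072, 0.997, 0.001], [-0.0, 0.001, -1.0]]
ft_force: [-0.8, 6.3, 4.6]
width: -0.0
grasp_force: 3.8
```

carry_out(series=[[[-0.02,-0.05,0],[0,0,0],-1],[[-0.03,-0.1,0],[0,0,0],-1],[[-0.03,-0.1,0],[0,0,0],-1]])

```text
clock: 14.68
tool_pos: [0.6489, 0.1157, 0.023]
orientation: [[-0.997, -0.073, 0.0], [-0.073, 0.997, 0.002], [-0.001, 0.002, -1.0]]
ft_force: [1.3, 9.6, 4.3]
width: 0.0
grasp_force: 5.0
```

carry_out(series=[[[-0.01,-0.03,0.04],[0,0,0],-1],[[-0.02,-0.06,0.08],[0,0,0],-1],[[-0.02,-0.06,0.08],[0,0,0],-1]])

```text
clock: 15.05
tool_pos: [0.6486, 0.1155, 0.0232]
orientation: [[-0.997, -0.073, -0.0], [-0.073, 0.997, 0.003], [-0.0, 0.003, -1.0]]
ft_force: [1.5, 10.8, 0.5]
width: -0.003
grasp_force: 4.9
```

carry_out(series=[[[-0.01,-0.04,0],[0,0,0],-1],[[-0.02,-0.08,0],[0,0,0],-1],[[-0.02,-0.08,0],[0,0,0],-1]])

```text
clock: 15.42
tool_pos: [0.6486, 0.1153, 0.0233]
orientation: [[-0.997, -0.074, 0.0], [-0.074, 0.997, 0.004], [-0.001, 0.004, -1.0]]
ft_force: [2.0, 12.9, 0.2]
width: -0.0
grasp_force: 6.0
```

carry_out(series=[[[-0.01,-0.04,0],[0,0,0],-1],[[-0.02,-0.09,0],[0,0,0],-1],[[-0.02,-0.09,0],[0,0,0],-1]])

```text
clock: 15.8
tool_pos: [0.6484, 0.1151, 0.0233]
orientation: [[-0.997, -0.074, 0.0], [-0.074, 0.997, 0.005], [-0.001, 0.005, -1.0]]
ft_force: [1.8, 16.1, -0.3]
width: -0.001
grasp_force: 7.3
```

```bash
python3 hub.py 0.034 0.6525 0.062; python3 -c "
from h import *
s=ctrl.observe(); print(s['tool_pos'],s['ft_force'],s['width'])
i=cv2.imread('pics/last.png')[90:350,0:400]; cv2.imwrite('pics/c5.png',cv2.resize(i,None,fx=2,fy=2,interpolation=cv2.INTER_CUBIC))"
```

```text
hub [0.6525 0.0619] nest mm -1.4 0.3 rms 0.0025 9461
[0.64846625 0.11507031 0.02335955] [ 2.03416745 16.51011923 -0.51669371] 4.713653360452805e-05
```

View pics/c5.png

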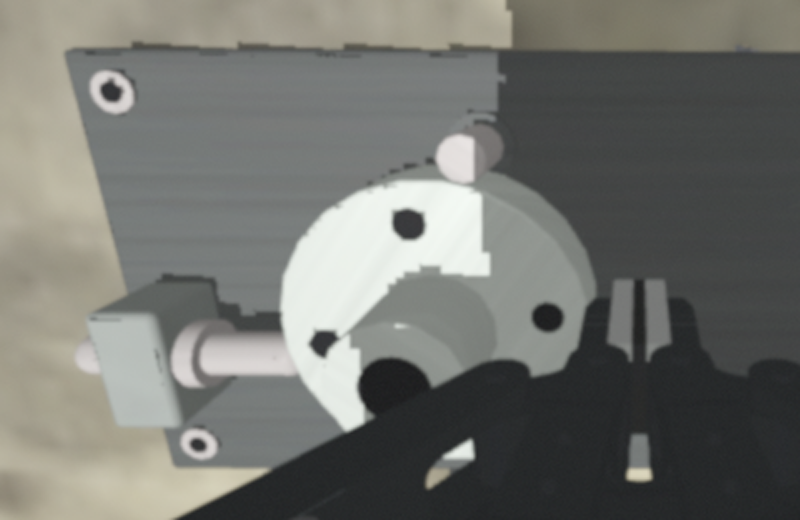

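carry_out(series=[[[0,-0.01,0],[0,0,0],-1],[[0,-0.01,0],[0,0,0],-1],[[0,-0.01,0],[0,0,0],-1],[[0,-0.01,0],[0,0,0],-1],[[0,-0.01,0],[0,0,0],-1],[[0,-0.01,0],[0,0,0],-1],[[0,-0.01,0],[0,0,0],-1],[[0,-0.01,0],[0,0,0],-1]])

```text
clock: 16.85
tool_pos: [0.6485, 0.1151, 0.0234]
orientation: [[-0.997, -0.074, 0.001], [-0.074, 0.997, 0.005], [-0.001, 0.005, -1.0]]
ft_force: [1.7, 16.6, -0.8]
width: -0.003
grasp_force: 7.5
```

carry_out(series=[[[0,0.1,0],[0,0,0],-1],[[0,0.25,0],[0,0,0],-1],[[0,0.5,0],[0,0,0],-1],[[-0.05,1,0],[0,0,0],-1],[[-0.15,2.5,0],[0,0,0],-1],[[-0.2,4,2],[0,0,0],-1],[[-0.3,5,7],[0,0,0],-1],[[-0.3,5,12],[0,0,0],-1],[[-0.3,5,12],[0,0,0],-1],[[-0.3,5,12],[0,0,0],-1]])

```text
clock: 18.1
tool_pos: [0.6447, 0.1627, 0.1431]
orientation: [[-0.997, -0.072, -0.0], [-0.072, 0.997, -0.0], [0.0, -0.0, -1.0]]
ft_force: [0.1, -0.4, 0.6]
width: -0.002
grasp_force: 0.0
```

```bash
python3 hub.py 0.034 0.6525 0.062; python3 -c "
from h import *
i=cv2.imread('pics/last.png')[60:320,40:440]; cv2.imwrite('pics/c6.png',cv2.resize(i,None,fx=2,fy=2,interpolation=cv2.INTER_CUBIC))"
```

```text
hub [0.6524 0.062 ] nest mm -1.5 0.2 rms 0.0011 4195
```

View pics/c6.png

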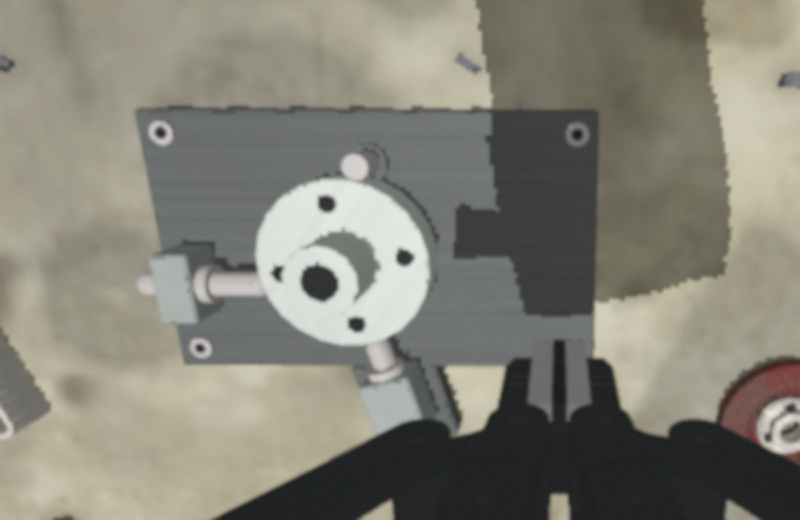

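The crop shows the hub (centre about (340, 262)) against the screw at (260, 282), the pin at (357, 170) and the plunger nose at (375, 350). It stayed in place when the fingers backed off, so I'm handing the job in.

```bash
python3 -c "
from cell import ctrl
print(ctrl.close_job())"
```

```text
the job is handed in; nothing more can be done
None
```

The hub is seated against the end-stop screw, side pin and plunger. It was bedded with a steady push of about 16.5 N at the wrist (stop force inferred, not measured), then released, and the job is handed in.

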